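Index the brass spout table by one hole

TASK

With the fingertips, press the orange plunger at the bottom of its guard cup down and, lifting nothing, swing it round with the indexing table by exactly one hole towards the blue crate, then let the plunger spring fully up so that the table is locked in that hole. Keep the three brass tubes standing on their pegs, leave everything else on the bench where it is, and finish with the hand clear.

Things in the scene. Friction and masses are not known exactly. Their poses are not given: they have to be found in the camera images.
- base: fixed base of the indexing table: green foot 370 mm across; on the robot's side a grey curved plate, top 52 mm up, with five brass-bushed holes 36 degrees (0.6283 rad) apart, 150 mm from the axis, joined by a slot. Origin on the turning axis at bench height, z up; at the start the plunger stands in the middle hole, on the base's own -x side
- dial (a joint): turn of the table (aluminium disc 230 mm across with three pegs and, on an arm, the cup and plunger), rad, counter-clockwise from above positive: this carries the plunger towards -y. About 0 at the start; holes at 0, +-0.6283, +-1.2566, stops just beyond. Plunger up: locked, 0.02 rad play either way. Freed: turns with 1 to 2 N at the cup, stays where left
- plunger (a joint): how far the plunger is pressed, m: 0 up, 0.016 at its stop; the table is free from 0.013. A spring (5 to 10 N) raises it. Between holes its pin rides under the plate: let go there it stays about 0.012 down, and snaps up to 0 when the table is then turned to a hole. Let go within 4 mm of a hole it centres itself
- plunger_top (a point): centre of the flat top of the orange plunger, a disc 60 mm across at the bottom of the guard cup, facing up; 88 mm above the bench when up, 150 mm from the turning axis; moves with the plunger and the table. It can only be pressed down from above, inside the cup
- cup_rim (a point): centre of the mouth of the steel guard cup round the plunger, 150 mm from the axis, turning with the table; 64 mm inside, 80 mm outside diameter; rim 100 mm above the bench, 12 mm above the plunger's top when up, 28 mm when pressed to its stop. Fingertips inside the cup can push on its wall to turn the table
- blue_crate: blue plastic crate of finished brass tubes, fixed, 372 mm in x, 254 mm in y, 87 mm high with tubes up to 113 mm; stands at the left (+y) or right (-y) end of the bench, opposite the magenta one; origin at the centre of its underside. The table is to be turned one hole towards it
- magenta_crate: magenta plastic crate of finished brass tubes, fixed, 372 mm in x, 254 mm in y, 87 mm high with tubes up to 113 mm; stands at the left (+y) or right (-y) end of the bench, opposite the blue one; origin at the centre of its underside. Leave it alone
- spout0: loose brass tube 36 mm outside, 29.6 mm bore, 60 mm tall, with a 17 mm side stub 18 mm above its foot reaching 30 mm from its axis, about 0.2 kg, standing over the peg on the table's right (-y) side of the indexing table; origin at the centre of its underside, z up; stays standing there
- peg0 (a point): foot of the peg on the table's right (-y) side (as at the start), on the disc's top 56 mm above the bench; peg 23 mm across, 35 mm high, 75 mm from the turning axis; turns with the table
- spout1: loose brass tube 36 mm outside, 29.6 mm bore, 60 mm tall, with a 17 mm side stub 18 mm above its foot reaching 30 mm from its axis, about 0.2 kg, standing over the far peg of the indexing table; origin at the centre of its underside, z up; stays standing there
- peg1 (a point): foot of the far peg (as at the start), on the disc's top 56 mm above the bench; peg 23 mm across, 35 mm high, 75 mm from the turning axis; turns with the table
- spout2: loose brass tube 36 mm outside, 29.6 mm bore, 60 mm tall, with a 17 mm side stub 18 mm above its foot reaching 30 mm from its axis, about 0.2 kg, standing over the peg on the table's left (+y) side of the indexing table; origin at the centre of its underside, z up; stays standing there
- peg2 (a point): foot of the peg on the table's left (+y) side (as at the start), on the disc's top 56 mm above the bench; peg 23 mm across, 35 mm high, 75 mm from the turning axis; turns with the table
- spare: spare brass tube like the others, 70 mm tall, loose on the bench, a bystander; origin at the centre of its underside
- paste_can: closed red can of polishing paste, 66 mm across, 90 mm high, a loose bystander; origin at the centre of its underside
- wax_bar: brown-red bar of polishing compound, 50 x 110 x 35 mm, a loose bystander; origin at the centre of its underside
- brush: hand brush lying on the bench, a loose bystander; origin under its middle

How it is judged:
By the outcome, as a careful person would: the job done as asked, in the order asked, and still so for the second after the job is handed in, with the robot touching nothing.
It also fails if it takes over 38 s, if anything falls off the work surface, if the arm or the gripper's body presses on something with over 40 N, if the wrist force passes 120 N, or if a joint passes its speed limit or range.

ROBOT

A 6-joint arm with a two-finger parallel gripper is mounted at the origin on the work surface. World frame = base frame: x ahead of the robot, y to its left, z up, the work surface at z = 0. Lengths are in mm, angles in rad, forces in N, time in s.
With the tool pointing down it reaches from about 400 to 825 mm from the base axis. Payload 7 kg.
Tool frame: the origin (TCP) lies at the very end of the fingers, on their centre line; the grasp point (between the pads) lies 19 mm behind it; z points along the fingers, y is the direction in which the jaws open and shut (so a half turn about z gives the same grasp; the last joint's range is limited). The gripper opens to 88 mm and grips with 3 to 60 N. Pads are 19 mm wide; open, the fingers measure 130 mm over their backs; the gripper's body (78 mm by 193 mm) begins 47 mm behind the grasp point.
Start: joints at [-1.014, 0.359, 0.012, 0, -1.224, -0.288], TCP at [179.237, -650.745, 226.561] pointing down, gripper open.
Joint ranges: [-3.07, 3.07], [-1.43, 2.12], [-1.02, 1.25], [-3.03, 1.67], [-3.05, -0], [-3.03, 3.03]. Speed limits (rad/s): [2.39, 2.39, 3.01, 3.14, 3.14, 3.14].

INTERFACE

Orientations are given as a unit quaternion [x, y, z, w].
In Python, from plant import bot gives the robot as it stands. Calls block until the motion is done:
- bot.move_ptp(position, orientation): joint-space move of the TCP to a pose.
- bot.line_to(position, velocity=150, ori=None): straight line of the TCP; ori=None keeps the orientation; velocity is the mean speed in mm/s.
- bot.move_joints(angles): joint-space move.
- bot.move_gripper(opening, force=None): finger opening in mm; force is the grip in N (None keeps the last); returns when the fingers have stopped.
- bot.pause(seconds).
- bot.solve_ik(position, orientation): joint angles nearest the present ones, or None.
- bot.read_state(): the state.
- bot.camera(name): name is "side" or "top" or "wrist"; returns the picture (384x512x3 uint8, red, green, blue); there is no depth.
- bot.get_calibration(name): a dict with "fx", "fy", "cx", "cy" (pixels), "view" (4x4, takes a point from world to camera coordinates); the wrist camera has in their place "T_tool_cam" (4x4, takes a point from camera to tool coordinates, whose origin is the TCP and whose axes are the flange's). Camera axes: x right, y up, looking along -z (the intrinsics and any distortion apply to the point x, -y, -z); pixel columns grow to the right and rows downward; lengths in mm; the calibration is good to about 2 mm. A picture is of the moment at which its call begins: read the wrist's pose just before it. get_calibration takes no time and is no camera call.
A pose or a line that the arm cannot do raises bot.Unreachable and nothing moves.
- bot.close_job(): hands the job in, once; it reports no verdict.
The state is a dict: "t": time; "joint_pos": joint angles; "qvel": joint speeds; "tau": joint torques, N m; "tcp_pos": TCP position; "eef_rot": TCP orientation; "contact_force": force on the tool from outside, world axes, zero at the start; "moment": the same for the moment, N m; "width": finger opening in mm.
Only numpy, scipy, OpenCV 4.12 (cv2) and the standard library are available. Lean on these libraries where they do the work, as an engineer would, in place of code of your own. Each camera call takes 0.05 s, during which the arm holds its last target.

## Working session

There is one attempt and no reset: what is moved stays moved. The work goes in short steps, each a Python script; the robot and the scene stay as the last script left them, time stands still between calls to the robot, and variables do not carry over. Pictures are saved under pics/ and viewed, and the job is handed in when it is done.

```bash
mkdir -p pics; ls; python3 - <<'E'
from plant import bot
import cv2,numpy as np
np.set_printoptions(precision=3,suppress=True)
for n in("side","top","wrist"):
    im=bot.camera(n); cv2.imwrite(f"pics/{n}0.png",im[:,:,::-1]); print(n,bot.get_calibration(n))
s=bot.read_state(); print(s)
E
```

```text
pics
side {'fx': 364.97070342659555, 'fy': 364.97070342659555, 'cx': 248.31769241568762, 'cy': 188.7546603759369, 'view': array([[    0.995,    -0.097,     0.004,  -553.288],
       [    0.068,     0.727,     0.683,  -102.639],
       [   -0.069,    -0.679,     0.73 , -1162.844],
       [    0.   ,     0.   ,     0.   ,     1.   ]])}
top {'fx': 377.29805810502654, 'fy': 377.29805810502654, 'cx': 262.6918857717235, 'cy': 195.28616618411564, 'view': array([[    0.005,    -1.   ,     0.009,   -22.184],
       [    0.995,     0.006,     0.102,  -580.052],
       [   -0.102,     0.009,     0.995, -1396.237],
       [    0.   ,     0.   ,     0.   ,     1.   ]])}
wrist {'fx': 309.859286980647, 'fy': 309.859286980647, 'cx': 255.96200759180982, 'cy': 191.41369842002737, 'T_tool_cam': array([[  -0.002,    0.965,    0.262,   70.639],
       [   1.   ,    0.002,   -0.001,    0.011],
       [  -0.001,    0.262,   -0.965, -157.305],
       [   0.   ,    0.   ,    0.   ,    1.   ]])}
{'t': 0.15, 'joint_pos': array([-1.014,  0.359,  0.011, -0.   , -1.224, -0.288]), 'qvel': array([ 0.001, -0.003,  0.002,  0.001,  0.   ,  0.001]), 'tau': array([ -0.   , -58.328,  29.329,   7.001,   0.009,  -0.   ]), 'tcp_pos': array([ 179.129, -650.415,  225.833]), 'eef_rot': array([-0.134,  0.991,  0.001, -0.   ]), 'contact_force': array([-0.012,  0.735, -0.396]), 'moment': array([-0.003,  0.005,  0.002]), 'width': 87.60674505163054}
```

View pics/top0.png

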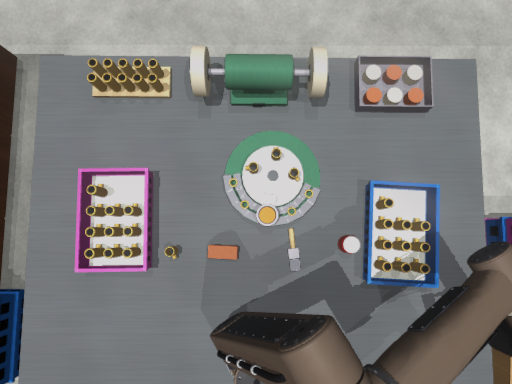

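View pics/side0.png

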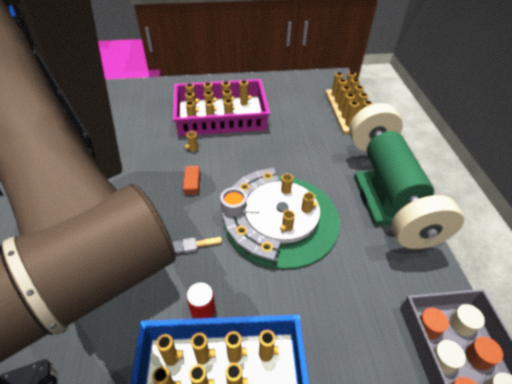

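Blue crate is at image right in the top view, which is -y, so the dial must turn by +0.6283. The orange plunger is at about (267,215) px in the top view and (234,198) in the side view. Next I measure the plunger and the axis.

```bash
cat > h.py <<'E'
import cv2,numpy as np
from plant import bot
np.set_printoptions(precision=2,suppress=True)
def ray(n,u,v):
    c=bot.get_calibration(n); d=np.array([(u-c["cx"])/c["fx"],-(v-c["cy"])/c["fy"],-1.])
    if n=="wrist":
        raise ValueError
    V=c["view"]; R=V[:3,:3]; return -R.T@V[:3,3], R.T@d
def onz(n,u,v,z):
    o,d=ray(n,u,v); return o+d*(z-o[2])/d[2]
def tri(a,b):
    (o1,d1),(o2,d2)=a,b; A=np.c_[d1,-d2]; t=np.linalg.lstsq(A,o2-o1,rcond=None)[0]
    p,q=o1+d1*t[0],o2+d2*t[1]; return (p+q)/2,np.linalg.norm(p-q)
def blob(im,lo,hi,box,close=0):
    x0,y0,x1,y1=box; h=cv2.cvtColor(im[y0:y1,x0:x1],cv2.COLOR_RGB2HSV); m=cv2.inRange(h,lo,hi)
    if close: m=cv2.morphologyEx(m,cv2.MORPH_CLOSE,np.ones((close,close)))
    c=max(cv2.findContours(m,0,2)[0],key=cv2.contourArea); M=cv2.moments(c)
    return M["m10"]/M["m00"]+x0,M["m01"]/M["m00"]+y0,M["m00"],c+[x0,y0]
E
python3 - <<'E'
from h import *
T=cv2.imread("pics/top0.png")[:,:,::-1].copy();S=cv2.imread("pics/side0.png")[:,:,::-1].copy()
a=blob(T,(8,150,120),(25,255,255),(250,200,285,232));b=blob(S,(8,150,120),(25,255,255),(215,180,252,215))
print(a[:3],b[:3])
print("plunger top@88",onz("top",*a[:2],88),"side@88",onz("side",*b[:2],88),tri(ray("top",*a[:2]),ray("side",*b[:2])))
# green foot arc outer: fit circle
h=cv2.cvtColor(T,cv2.COLOR_RGB2HSV);m=cv2.inRange(h,(65,100,40),(90,255,255));m[:120]=0
ys,xs=np.where(m>0);print(len(xs),xs.min(),xs.max(),ys.min(),ys.max())
c=max(cv2.findContours(m,0,1)[0],key=cv2.contourArea)[:,0]
P=np.array([onz("top",u,v,12)[:2] for u,v in c])
def fit(P):
    A=np.c_[2*P,np.ones(len(P))];s=np.linalg.lstsq(A,(P**2).sum(1),rcond=None)[0];return s[:2],np.sqrt(s[2]+s[:2]@s[:2])
c0=onz("top",272,177,56)[:2]
r=np.hypot(*(P-c0).T);Q=P[r>165];print("foot",fit(Q),len(Q))
# white disc
m=cv2.inRange(h,(0,0,165),(180,40,255));m[:140]=0;m[212:]=0;m[:,:235]=0;m[:,310:]=0
c=max(cv2.findContours(m,0,1)[0],key=cv2.contourArea)[:,0]
P=np.array([onz("top",u,v,56)[:2] for u,v in c]);r=np.hypot(*(P-c0).T);Q=P[(r>105)&(r<125)];print("disc",fit(Q),len(Q),c0)
for n,im,box in(("top",T,(225,120,325,235)),("side",S,(200,155,350,275))):
    x0,y0,x1,y1=box;cv2.imwrite(f"pics/{n}_crop.png",cv2.resize(im[y0:y1,x0:x1,::-1],None,fx=5,fy=5,interpolation=cv2.INTER_CUBIC))
E
```

```text
(267.03775620280476, 214.5329018338727, 154.5) (233.1053837342497, 197.66208476517755, 145.5)
plunger top@88 [504.53 -34.5   88.  ] side@88 [506.27 -26.23  88.  ] (array([505.01, -34.3 ,  96.99]), np.float64(1.8857483669077333))
303 227 318 131 173
foot (array([ 814.93, -103.52]), np.float64(17.058909894716262)) 30
disc (array([650.42, -52.28]), np.float64(114.96269774210522)) 221 [646.22 -53.14]
```

View pics/top_crop.png

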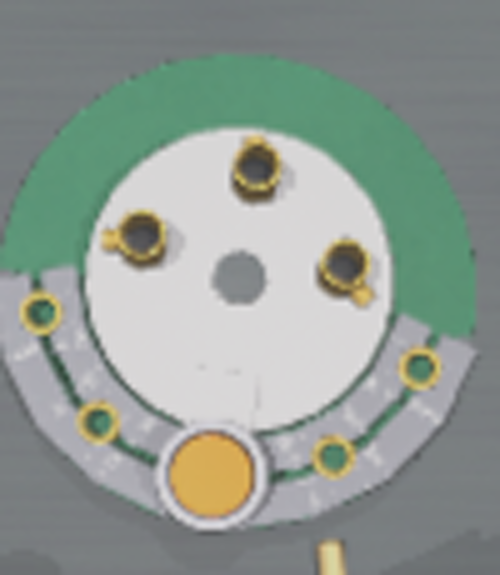

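```bash
cat >> h.py <<'E'
def down(ang): return [float(np.cos(ang/2)),float(np.sin(ang/2)),0.,0.]   # tool x axis at world angle ang
def wray(st,u,v):
    from scipy.spatial.transform import Rotation as R
    c=bot.get_calibration("wrist");Tc=c["T_tool_cam"];Rw=R.from_quat(st["eef_rot"]).as_matrix()
    d=np.array([(u-c["cx"])/c["fx"],-(v-c["cy"])/c["fy"],-1.])
    return Rw@Tc[:3,3]+st["tcp_pos"],Rw@Tc[:3,:3]@d
def wz(st,u,v,z):
    o,d=wray(st,u,v);return o+d*(z-o[2])/d[2]
E
python3 - <<'E'
from h import *
c0=np.array([650.4,-52.3])
for u,v in((41,313),(99,422),(333,456),(419,367)):
    p=onz("top",225+u/5-.4,120+v/5-.4,52)[:2]-c0;print("hole",p+c0,np.hypot(*p),np.arctan2(-p[1],-p[0]))
p=np.array([505,-34.5])-c0;print(np.arctan2(-p[1],-p[0]))
th=np.arctan2(p[1],p[0]);ang=th
print(bot.solve_ik([520,-36,220],down(ang)))
bot.move_ptp([530,-37,220],down(ang));bot.pause(.2)
st=bot.read_state();im=bot.camera("wrist");cv2.imwrite("pics/w1.png",im[:,:,::-1])
import pickle;pickle.dump(st,open("w1.pkl","wb"));print(st["t"],st["tcp_pos"],st["joint_pos"],st["contact_force"])
E
```

```text
hole [626.29  92.95] 147.2401015833191 -1.4063000572982243
hole [544.98  48.89] 146.12127796323006 -0.7649435493709213
hole [ 520.7  -124.78] 148.5753862160583 0.5095945736960538
hole [ 587.46 -189.1 ] 150.58694598735735 1.1396131175711919
-0.1218147798581022
[ 0.31  0.11 -0.33  0.   -1.13 -2.  ]
2.8583 [530.02 -37.44 219.97] [ 0.3   0.13 -0.31  0.   -1.13 -1.99] [0.07 0.44 0.51]
```

View pics/w1.png

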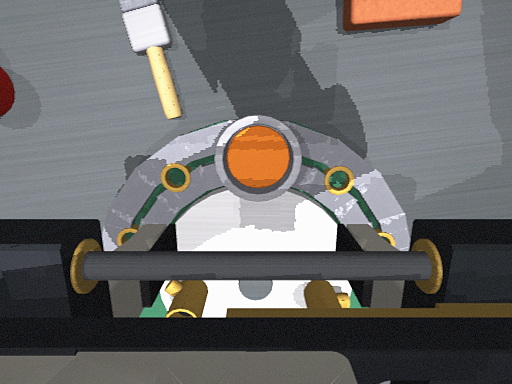

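The wrist picture shows the orange plunger at (259,156), with the neighbouring holes at (176,178) on the -y side and (340,180). I'll refine the positions from these.

```bash
python3 - <<'E'
from h import *
import pickle
st=pickle.load(open("w1.pkl","rb"));im=cv2.imread("pics/w1.png")[:,:,::-1].copy()
b=blob(im,(5,150,100),(20,255,255),(215,110,305,200),5);(cx,cy),r=cv2.minEnclosingCircle(b[3])
print(b[:3],cx,cy,r);P=wz(st,b[0],b[1],88);P2=wz(st,cx,cy,88);print(P,P2)
# rim outer: not-so-dark circle via Hough
g=cv2.GaussianBlur(cv2.cvtColor(im,cv2.COLOR_RGB2GRAY),(3,3),0)
print(cv2.HoughCircles(g[100:215,200:320],cv2.HOUGH_GRADIENT,1,20,param1=100,param2=15,minRadius=28,maxRadius=48))
H=[]
for box in((155,155,200,200),(320,155,362,202)):
    h=blob(im,(15,80,80),(32,255,255),box,15);(x,y),r=cv2.minEnclosingCircle(h[3]);print(h[:2],x,y,r);H.append(wz(st,x,y,52));print(H[-1])
print(np.linalg.norm(H[0]-H[1]),"expect",2*150*np.sin(.6283))
m=(H[0]+H[1])[:2]/2;d=(H[1]-H[0])[:2];n=np.array([-d[1],d[0]])/np.linalg.norm(d);n*=np.sign(n[0])
c=m+n*150*np.cos(.6283);print("axis",c,"plunger pred",c-n*150, "ang",np.arctan2(-n[1],-n[0]))
E
```

```text
(257.7466261808367, 156.52361673414305, 2964.0) 257.7192077636719 156.5509796142578 31.37661361694336
[504.41 -32.39  88.  ] [504.43 -32.41  88.  ]
[[[58.5 58.5 35.2]]]
(173.7562652472832, 176.8476380572189) 172.42169189453125 176.28915405273438 18.66960334777832
[ 519.78 -126.34   52.  ]
(336.25761368377135, 180.34689194826868) 334.3006286621094 181.8935546875 19.938467025756836
[547.49  45.75  52.  ]
174.30697684175672 expect 176.33107815774252
axis [653.45 -59.59] plunger pred [505.35 -35.74] ang 2.9819357438327256
```

```bash
python3 - <<'E'
from h import *
import pickle
st=pickle.load(open("w1.pkl","rb"));im=cv2.imread("pics/w1.png")[:,:,::-1].copy()
g=cv2.cvtColor(im,cv2.COLOR_RGB2GRAY)
H=[]
for x0,y0 in((155,155),(318,158)):
    c=cv2.HoughCircles(cv2.GaussianBlur(g[y0:y0+46,x0:x0+46],(3,3),0),cv2.HOUGH_GRADIENT,1,30,param1=80,param2=8,minRadius=9,maxRadius=17)[0][0]
    print(c+[x0,y0,0]);H.append(wz(st,c[0]+x0,c[1]+y0,52));print(H[-1])
m=(H[0]+H[1])[:2]/2;d=(H[1]-H[0])[:2];n=np.array([-d[1],d[0]])/np.linalg.norm(d);n*=np.sign(n[0])
c=m+n*150*np.cos(.6283);print(np.linalg.norm(d),"axis",c,"plunger pred",c-n*150,"ang",np.arctan2(-n[1],-n[0]))
print("rim",wz(st,258.5,158.5,100))
E
```

```text
[174.5 177.5  14.1]
[ 521.37 -124.38   52.  ]
[339.5 180.5  14.1]
[546.64  51.4   52.  ]
177.59035835397643 axis [654.12 -53.76] plunger pred [505.65 -32.42] ang 2.9987802480473973
rim [504.43 -31.78 100.  ]
```

```bash
python3 - <<'E'
from h import *
A=np.array([653.4,-53.2]);a0=3.0037
P=lambda a,z:[*(A+149.8*np.array([np.cos(a),np.sin(a)])),z]
bot.move_gripper(0,10)
bot.move_ptp(P(a0,125),down(a0));bot.pause(.15)
s=bot.read_state();F0=s["contact_force"];print(s["t"],s["tcp_pos"],F0,s["width"])
bot.line_to(P(a0,93),80);bot.pause(.1)
s=bot.read_state();print(s["t"],s["tcp_pos"],s["contact_force"]-F0)
im=bot.camera("wrist");cv2.imwrite("pics/w2.png",im[:,:,::-1])
bot.camera("top");im=bot.camera("side");cv2.imwrite("pics/s2.png",im[:,:,::-1])
E
```

```text
4.9583 [507.24 -32.24 127.16] [-0.88 -0.58  0.29] 0.34869904723423356
5.6083 [505.52 -32.52  93.57] [0.13 0.47 0.18]
```

View pics/w2.png

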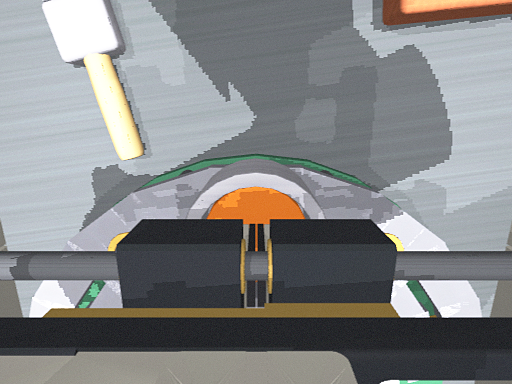

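View pics/s2.png

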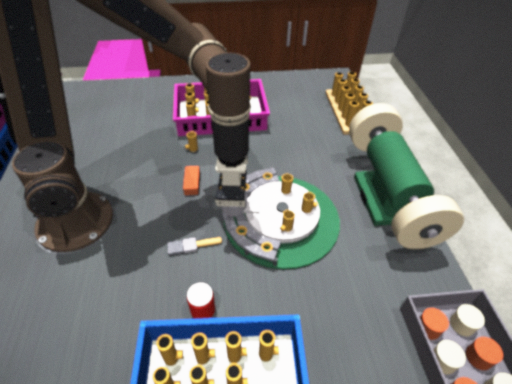

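The wrist and side views show the closed fingers inside the cup, with the plunger visible around (257,205) and no contact force. I'll spread the fingers slightly so they nearly fill the cup, then press.

```bash
python3 - <<'E'
from h import *
A=np.array([653.4,-53.2]);a0=3.0037
P=lambda a,z:[*(A+149.8*np.array([np.cos(a),np.sin(a)])),z]
F0=np.array([-.8,-.4,.4])
bot.move_gripper(15,5);s=bot.read_state();print(s["t"],s["width"],s["contact_force"]-F0)
for z in (87,83,79,76,74,72.5,71.5,70.5,69.5):
    bot.line_to(P(a0,z),40);bot.pause(.05);s=bot.read_state();f=s["contact_force"]-F0
    print(z,s["t"],s["tcp_pos"],f,s["width"])
    if f[2]>22:break
E
```

```text
6.2833 14.844291951651662 [ 0.92  0.92 -0.12]
87 6.6333 [505.74 -32.47  87.42] [1.42 1.54 4.47] 15.225290734257364
83 6.9333 [505.74 -32.46  83.57] [0.79 0.11 5.64] 14.958230021584315
79 7.2333 [505.73 -32.48  79.65] [0.51 0.3  7.11] 14.931420682640024
76 7.5333 [505.72 -32.49  76.72] [0.86 0.53 7.32] 15.299778356676955
74 7.8333 [505.72 -32.49  74.78] [0.44 0.89 7.98] 15.159852022255388
72.5 8.1333 [505.73 -32.49  73.33] [0.4  1.51 8.03] 14.844175681000044
71.5 8.4333 [505.73 -32.49  72.36] [-0.32  1.    8.34] 14.931074243308784
70.5 8.7333 [505.76 -32.62  72.18] [-3.37  1.13 16.91] 15.403559917828273
69.5 9.0333 [505.8  -32.7   72.06] [-6.16  1.26 27.03] 15.107731545780863
```

Force rose from about 8 N (spring) to hard contact at z=72.1, which is the plunger's stop. Now I swing it along the arc towards -y.

```bash
python3 - <<'E'
from h import *
A=np.array([653.4,-53.2]);a0=3.0037
P=lambda a,z:[*(A+149.8*np.array([np.cos(a),np.sin(a)])),z]
F0=np.array([-.8,-.4,.4])
bot.line_to(P(a0,70.8),40)
N=10
for i in range(1,N+1):
    a=a0+.6283*i/N
    bot.line_to(P(a,70.8),40,ori=down(a));s=bot.read_state();f=s["contact_force"]-F0
    p=s["tcp_pos"][:2]-A
    t=np.array([-np.sin(a),np.cos(a)]);r=np.array([np.cos(a),np.sin(a)])
    print(i,s["t"],s["tcp_pos"],"ft",f[:2]@t,"fr",f[:2]@r,"fz",f[2],"dang",np.arctan2(-p[1],-p[0])-(a0-np.pi))
    if np.hypot(*f[:2])>15 or f[2]>35: print("stop");break
bot.pause(.2);s=bot.read_state();print(s["t"],s["tcp_pos"],s["contact_force"]-F0)
for n in("top","side","wrist"):cv2.imwrite(f"pics/{n}3.png",bot.camera(n)[:,:,::-1])
E
python3 -c "
import cv2,numpy as np
a=cv2.imread('pics/side3.png')[140:290,180:360];b=cv2.imread('pics/wrist3.png')
cv2.imwrite('pics/m3.png',np.hstack([cv2.resize(a,(460,384)),b[:,90:420]]))"
```

```text
1 9.6667 [504.7  -42.28  72.2 ] ft 0.7509237557431004 fr 1.6385655561706125 fz 15.325773453787788 dang 0.06456077626676227
2 10.05 [504.26 -51.75  72.2 ] ft 0.15105757160582825 fr 2.1042118196869635 fz 14.050265316924076 dang 0.12814663153156428
3 10.4333 [504.43 -61.19  72.2 ] ft 0.5289930743369056 fr 1.8729223216344126 fz 14.08531956627242 dang 0.1915054115422535
4 10.8167 [505.19 -70.63  72.2 ] ft -0.004757210693539013 fr 1.9785852728576143 fz 14.217558457010256 dang 0.2549804620607446
5 11.2 [506.55 -79.97  72.21] ft 0.4719048818440836 fr 1.9782552466048842 fz 13.73227937639108 dang 0.3181929758522005
6 11.5833 [508.51 -89.23  72.21] ft 0.7406635016088575 fr 2.1219046021749555 fz 14.420547894592282 dang 0.3816420980580645
7 11.9667 [510.98 -98.36  72.21] ft 0.9581371056646653 fr 0.7605436733083922 fz 13.315646254949687 dang 0.4449341019638055
8 12.35 [ 514.1  -107.26   72.21] ft 0.3101161403807287 fr 2.1148268300096165 fz 13.606103452825492 dang 0.5080686555941658
9 12.7333 [ 517.76 -116.01   72.21] ft -0.4014287066000874 fr 2.8841682782010616 fz 13.92431682338209 dang 0.5715580777411127
10 13.1167 [ 521.93 -124.48   72.21] ft -0.24579149236332912 fr 1.2972770256308164 fz 13.595711334825399 dang 0.6346880879136549
13.3167 [ 521.87 -124.33   72.23] [-1.62 -0.34 13.2 ]
```

View pics/m3.png

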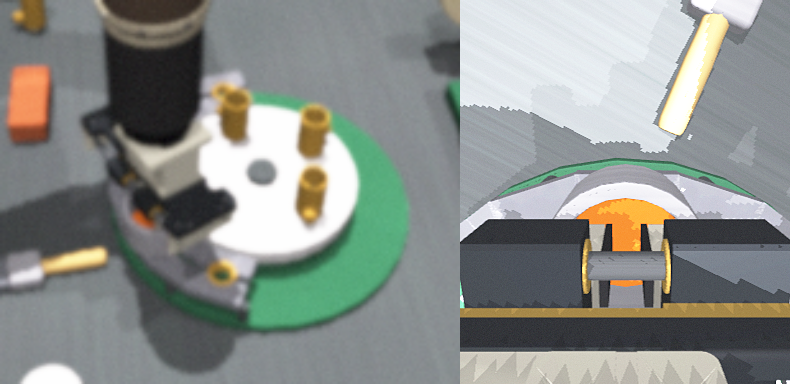

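The table has turned with the fingers, the tubes are standing, and the fingers look centred in the cup. I'll raise slowly and watch whether the spring follows all the way to z=88.

```bash
python3 - <<'E'
from h import *
A=np.array([653.4,-53.2]);a=3.0037+.6283
P=lambda a,z:[*(A+149.8*np.array([np.cos(a),np.sin(a)])),z]
F0=np.array([-.8,-.4,.4])
for z in (72.5,74,76,78,81,84,86.5,88,90):
    bot.line_to(P(a,z),40);bot.pause(.05);s=bot.read_state();f=s["contact_force"]-F0
    print(z,s["t"],s["tcp_pos"],f)
E
```

```text
72.5 13.7667 [ 521.7  -124.12   73.45] [ 0.64 -0.53  8.05]
74 14.0667 [ 521.71 -124.07   74.89] [-0.47 -0.45  7.76]
76 14.3667 [ 521.68 -124.01   76.84] [ 0.6  -0.43  7.29]
78 14.6667 [ 521.63 -123.98   78.78] [0.75 0.05 6.78]
81 14.9667 [ 521.6  -123.94   81.7 ] [ 0.71 -0.54  7.08]
84 15.2667 [ 521.59 -123.91   84.69] [0.54 0.08 4.78]
86.5 15.5667 [ 521.54 -123.86   87.17] [ 0.03 -0.86  5.62]
88 15.8667 [ 521.22 -123.73   88.2 ] [0.3  1.07 3.9 ]
90 16.1667 [ 520.75 -123.72   89.6 ] [ 0.61  0.64 -0.79]
```

The spring followed the fingers up to about z=88, so the plunger has come fully up in the hole. Next I withdraw and check.

```bash
python3 - <<'E'
from h import *
A=np.array([653.4,-53.2]);a=3.0037+.6283
P=lambda a,z,r=149.8:[*(A+r*np.array([np.cos(a),np.sin(a)])),z]
bot.move_gripper(9,5)
bot.line_to(P(a,130),80)
bot.line_to(P(a,220,120),150);bot.pause(.2)
st=bot.read_state();im=bot.camera("wrist");cv2.imwrite("pics/w4.png",im[:,:,::-1])
b=blob(im,(5,150,100),(20,255,255),(205,100,315,210),5);p=wz(st,*b[:2],88)
q=p[:2]-A;print(st["t"],b[:3],p,np.hypot(*q),(np.arctan2(q[1],q[0])%(2*np.pi))-3.0037)
bot.move_ptp([420,-330,260],down(a));bot.pause(.2)
for n in("top","side"):cv2.imwrite(f"pics/{n}4.png",bot.camera(n)[:,:,::-1])
print(bot.read_state()["t"])
E
python3 -c "
import cv2,numpy as np
a=cv2.imread('pics/side4.png')[140:290,150:350];b=cv2.imread('pics/top4.png')[110:290,150:390]
cv2.imwrite('pics/m4.png',np.vstack([cv2.resize(a,(400,300)),cv2.resize(b,(400,300))]))"
```

```text
18.1917 (254.48019635532245, 157.26568489005447, 2478.5) [ 524.85 -122.73   88.  ] 146.14994790470672 0.6337100761551375
19.55
```

View pics/m4.png

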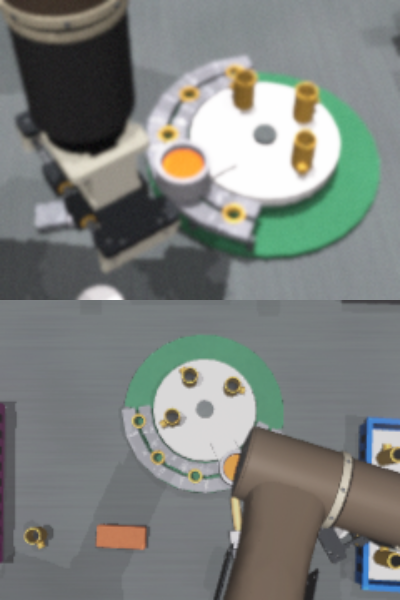

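View pics/w4.png

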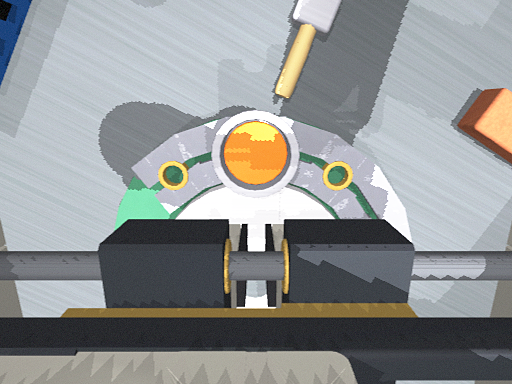

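The cup is one hole towards blue: three empty holes on one side, one on the other. The three tubes are on their pegs, the plunger is up and the hand is clear.

```bash
python3 -c "
from plant import bot
print(bot.read_state()['contact_force']);bot.close_job()"
```

```text
[-0.04402948  0.26837859 -0.45828546]
the job is handed in; nothing more can be done
```

I pressed the plunger to its stop with the fingertips, swung the table one hole towards the blue crate (-y), and let the plunger rise. I then withdrew the hand and handed the job in at about 19.6 s.

**Checks that passed:**
- **Plunger:** the spring pushed on the fingertips all the way up to z≈88 mm, so it is fully up.
- **Turn:** the last wrist image puts the dial at about +0.634 rad, against a nominal 0.628. There are three empty holes on one side of the cup and one on the other, as there should be.
- **Tubes and bench:** the three tubes still stand on their pegs, and nothing else looks moved where I could see it. In the last top view the arm hid part of the bench, including the paste can and part of the brush.
- **Hand:** it is clear, with contact force about 0.

**One disagreement:** that same wrist image gave the plunger's radius as 146 mm instead of 150 mm. I think the colour mask missed a bright highlight on its top.

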